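# Pair counter battery to the charger

### The job

The battery in the pair counter on this shoe bench is flat: slide the thumb latch sideways so that the sprung cover pops up, lift the battery pack out by its long sides and set it down flat on the bench top, letting go of it. Then take it again by its two ends and set it fully home in the charger, flat and label up, between the two cheeks and centred along them. Leave the counter's cover standing open and do not disturb the other things on the bench.

Things in the scene. Friction and masses are not known exactly. Their poses are not given: they have to be found in the camera images.
- counter: Pair counter, a grey plastic box fixed to the bench, 138 mm (its x) by 144 mm (its y) by 56 mm high. Origin on the bench plane under the centre of the battery compartment; the box reaches from x = -82 to +56 mm. The compartment is an open pit, 64 mm along x by 108 mm along y, floor 20 mm and rim 56 mm above the bench, under a white cover (74 x 110 x 4 mm, closed top at 60 mm). The front deck (x = -82 to -32 mm) carries the thumb latch and the display faces -x.
- latch_tab (a point): Black ribbed thumb tab of the latch: 12 mm along counter x, 16 mm along counter y, its top 75 mm and its underside 57 mm above the bench, the deck below it at 56 mm. This point is at the tab's middle, 68 mm above the bench, at counter x = -60 mm (and y = 0 when latched). It slides in a dark slot towards counter +y. A 12 mm wide steel tongue runs from it over a small ear (10 mm wide) on the front edge of the cover and holds the cover shut.
- latch (a joint): Travel of the latch towards counter +y: 0 latched, 0.016 m at its end stop. It slides with about 2.5 N friction and stays where it is left; the cover is free from 0.011 m on; slide it to 0.013 m or more.
- cover (a joint): Angle of the cover: 0 shut, 2.3 rad fully open. Hinged along counter y at x = +42 mm, 58 mm above the bench; its front edge swings up and away to +x. A weak spring (about 0.06 N m) throws it open within a second or two once the latch frees it and keeps it open.
- cover_edge (a point): Middle of the cover's front edge, on its upper face, 78 mm from the hinge line.
- pack: Battery pack, a black block with a blank pale label on its top, 58 mm (its x, long) by 34 mm (its y) by 30 mm high, 0.10 to 0.20 kg, loose. Origin at the centre of its underside, z up; two brass contacts underneath. At the start it lies in the compartment with its x along counter x (within 0.03 rad), its ends about 3 mm from the compartment's front and back walls, so only its long sides have room for fingers (about 37 mm each).
- charger: Charger, black, fixed to the bench: a floor plate 60 mm (its x) by 70 mm (its y), 12 mm thick, with two upright cheeks along x, each 46 mm long and 15 mm thick, tops 46 mm above the bench, 40 mm apart. Both ends are open. Origin on the bench plane under its centre. Cheeks are 4 mm taller than a seated pack, so only the pack's ends can be held there; the pack's length goes along charger x, either way round.
- charger_seat (a point): Centre of the charger's floor between the cheeks, 12 mm above the bench: the pack's origin belongs here. The bench top between counter and charger, on the robot's side (about 0.45 m straight ahead of the robot), is kept clear.
- last: Bystander: green plastic shoe last, 180 x 70 x 85 mm, loose. Origin under its middle.
- pincers: Bystander: lasting pincers lying flat, 170 x 70 x 17 mm, long axis along their x, loose.
- tin: Bystander: closed steel tin, 66 mm across, 60 mm high, loose.

How it is judged:
On the way, in this order (a step that is already met when the one before it is completed fails the run):
1. the latch is slid and the cover has sprung open (value of joint latch above 0.009 m and value of joint cover above 1.5 rad), for 0.2 s.
2. the pack lies flat on the bench top, let go (height (world z) of pack below 0.006 m and angle between pack's own z axis and vertical below 0.1 rad and contact force between pack and the fingers below 0.2 N and linear speed of pack below 0.03 m/s), for 0.2 s.
At the end, for the whole second after the job is handed in: The pack rests still in the charger, label up and flat (within 0.1 rad), within 10 mm of the seat's centre and 3 mm of its floor, its length along the cheeks (within 0.2 rad); the counter's cover stands open (more than 1.5 rad) (horizontal distance between pack and charger_seat below 0.01 m and z of pack in the frame of charger_seat between -0.003 and 0.003 m and angle between pack's own z axis and vertical below 0.1 rad and angle between the x axis of pack and the x axis of charger, either way round below 0.2 rad and linear speed of pack below 0.02 m/s and value of joint cover above 1.5 rad); the robot touches nothing.
It fails at once if a bystander (last, pincers or tin) is shifted more than 30 mm (distance of any of last, pincers, tin from where it was at the start of the episode above 0.03 m).
It also fails if it takes over 62 s, if anything falls off the work surface, if the arm or the gripper's body presses on something with over 40 N, if the wrist force passes 120 N, or if a joint passes its speed limit or range.

### The arm

A 6-joint arm with a two-finger parallel gripper is mounted at the origin on the work surface. World frame = base frame: x ahead of the robot, y to its left, z up, the work surface at z = 0. Lengths are in m, angles in rad, forces in N, time in s.
With the tool pointing down it reaches from about 0.35 to 0.975 m from the base axis. Payload 17.4 kg.
Tool frame: the origin (TCP) lies midway between the tips of the shut fingers; the grasp point (between the pads) lies 19 mm behind it (arm.grasp_offset is the distance from the TCP to the grasp point, in m); z points along the fingers, y is the line along which they close (so a half turn about z gives the same grasp; the last joint's range is limited). The gripper opens to 85 mm and grips with 20 to 120 N. Pads are 22 mm wide; open, the fingers measure 114 mm over their backs; the gripper's body (76 mm by 85 mm) begins 54 mm behind the grasp point. The pads swing forward as they close: fully open they stand 13 mm farther back than shut.
Start: joints at [1.143, 0.116, 1.442, -0, 1.584, -0.038], TCP at [0.257, 0.624, 0.231] pointing down, gripper open.
Joint ranges: [-2.83, 2.83], [-0.83, 2.19], [0.07, 2.5], [-1.14, 4.28], [0.01, 3], [-2.97, 2.97]. Speed limits (rad/s): [1.89, 1.89, 2.22, 3.14, 3.14, 3.14].

### API

Orientations are given as [roll, pitch, yaw] about the fixed x, y, z axes, in that order (R = Rz(yaw) Ry(pitch) Rx(roll)).
In Python, from rig import arm, imaging, job gives the robot as it stands.
- The arm moves only by the tool send_rows, never from a script. Its argument "rows" is a list that holds one entry, the list of rows, each a list of 5 numbers: the opening, from -1 (shut) to 1 (fully open), then the shift along the tool's x, y, z in m, then the turn about the tool's z in rad. A call has 1 to 20 rows; each row is the pose to reach, as a shift and turn from the pose commanded when the call began, along the tool's axes at that moment; what a row does not reach only later rows make up. A row lasts 1/8 s, in which the tool goes at most 62.5 mm and 10.7 degrees, less where a joint would pass 70% of its speed; a pose out of reach is approached as far as the arm can. A call with a gripper value outside its range is refused whole. The fingers move at their own pace and stop on an object; "force" is the grip in N (left out, the last holds). Time passes only in rows, so rows that repeat a pose let the fingers close. It gives the time, the measured TCP pose, the force, the opening and the grip force at its end, in the units of the state.
- arm.state(): the state, without advancing time (a new reading comes with each control period).
- imaging.capture(name): name is "side" or "top"; returns a dict with "color" (400x640x3 uint8, blue, green, red), "z_map" (400x640 float32, m along the optical axis (not along the pixel's ray), 0 where there is no reading), "fov_y" (degrees; the focal length in pixels is half the picture's height over the tangent of half this angle, whatever the lens; pixels are square), "cx", "cy" (the principal point, pixels), "dist" ([k1, k2, p1, p2, k3] as OpenCV has them; the pictures are not rectified), "eye" and "orientation" of the camera in the world. Camera axes: x right, y down, z forward; pixel columns grow to the right and rows downward; lengths in m; the calibration is good to about 2 mm. A picture is of the moment at which its call begins.
- job.hand_in(): hands the job in; it is judged then, once.
The state is a dict: "time_s": time; "joint_positions": joint angles; "joint_velocities": joint speeds; "tau": joint torques, N m; "position": TCP position; "tcp_rot": TCP orientation; "contact_force": force on the tool from outside, world axes, zero at the start; "wrist_torque": the same for the moment, N m; "width": finger opening in m; "grip_force": force on a finger pad.
Only numpy, scipy, OpenCV 4.12 (cv2) and the standard library are available. Lean on these libraries where they do the work, as an engineer would, in place of code of your own. Each camera call takes 0.05 s, during which the arm holds its last target. There are 200 camera calls.

## Working session

There is one attempt and no reset: what is moved stays moved. The work goes in short steps, Python scripts to look and compute and a tool call to move; the robot and the scene stay as the last step left them, time stands still between calls to the robot, and variables do not carry over. Pictures are saved under pics/ and viewed, at most 10 in all, crops included, and the job is handed in when it is done.

Besides the shell and the picture viewer there is one more tool, called after "Emit:" as a command line: name --argument value ..., lists and objects as JSON in quotes. send_rows: Moves the arm, as the interface text tells. Its arguments: {"type":"object","properties":{"rows":{"type":"array","items":{"type":"array","items":{"type":"array","items":{"type":"number"}}}},"force":{"type":"number"}},"required":["rows"]}

```bash
mkdir -p pics; cat > h.py <<'E'
import numpy as np, cv2
from rig import arm, imaging, job
from scipy.spatial.transform import Rotation as R
def cap(n):
    c=imaging.capture(n); h=c["color"].shape[0]
    f=h/2/np.tan(np.radians(c["fov_y"])/2)
    c["K"]=np.array([[f,0,c["cx"]],[0,f,c["cy"]],[0,0,1]]); 
    o=np.array(c["orientation"],float); c["R"]=o if o.shape==(3,3) else (R.from_euler("xyz",o).as_matrix() if o.size==3 else R.from_quat(o).as_matrix())
    c["e"]=np.array(c["eye"]); return c
def rays(c,uv):
    p=cv2.undistortPoints(np.array(uv,np.float64).reshape(-1,1,2),c["K"],np.array(c["dist"],float))[:,0]
    return np.c_[p,np.ones(len(p))]@c["R"].T
def plane(c,uv,z):
    r=rays(c,uv); return c["e"]+r*((z-c["e"][2])/r[:,2])[:,None]
def cloud(c):
    h,w=c["z_map"].shape; u,v=np.meshgrid(np.arange(w),np.arange(h))
    r=rays(c,np.c_[u.ravel(),v.ravel()]); return (c["e"]+r*c["z_map"].reshape(-1,1)).reshape(h,w,3)
E
python3 - <<'E'
from h import *
for n in("top","side"):
    c=cap(n); cv2.imwrite(f"pics/{n}0.png",c["color"]); print(n,c["fov_y"],c["e"],c["orientation"],c["dist"])
    P=cloud(c); print([P[v,u].round(3).tolist() for u,v in((320,200),(100,300),(500,300))])
print(arm.state())
E
```

```text
top 53.811445540800555 [ 0.36955756 -0.02254637  1.00965894] [-2.91755053e+00  4.52973042e-04 -1.56484578e+00] [0.02459221 0.         0.         0.         0.        ]
[[0.612, -0.026, 0.002], [0.355, 0.515, 0.002], [0.361, -0.471, 0.002]]
side 54.21328108033733 [ 0.51496615 -0.91529981  0.64419189] [-2.13714233  0.01142361 -0.07626708] [-0.00041632  0.          0.          0.          0.        ]
[[0.587, 0.102, 0.001], [0.069, -0.265, -0.0], [1.247, 0.056, -0.446]]
{'time_s': 0.1, 'joint_positions': array([ 1.14320132e+00,  1.16414690e-01,  1.44217707e+00, -8.58118033e-08,
        1.58397614e+00, -3.77960773e-02]), 'joint_velocities': array([ 6.75845141e-04, -3.62187379e-04, -1.54653107e-03, -9.75332117e-06,
       -1.98185018e-03,  1.29804731e-03]), 'tau': array([-1.65035952e-03, -7.33663058e+01, -6.33797622e+01, -1.54284371e-04,
        5.09692487e-03, -9.00577993e-05]), 'position': array([0.25644178, 0.62421864, 0.23066501]), 'tcp_rot': array([-3.14061809e+00, -3.67662493e-05,  2.75179370e+00]), 'contact_force': array([0.61889008, 0.68362172, 0.13664405]), 'wrist_torque': array([ 0.00281144, -0.02259902,  0.04449528]), 'grip_force': 0.0, 'width': 0.08520141473414901}
```

View pics/top0.png

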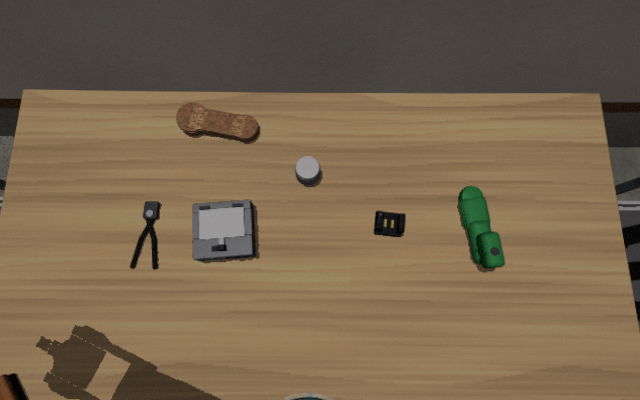

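View pics/side0.png

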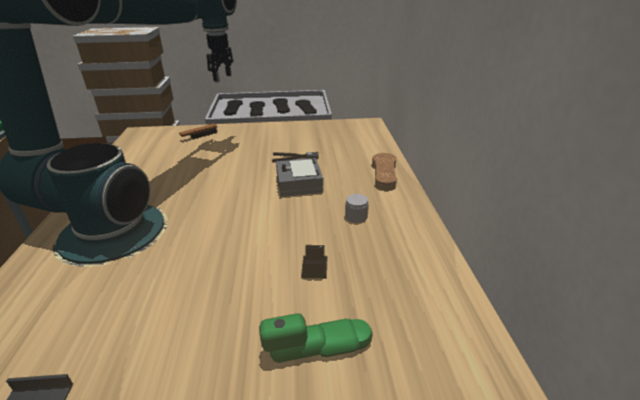

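The top view shows the counter at about (223,230), with its latch tab at (219,247) and its white cover at (222,222). The charger is at (390,224), the tin at (308,168), the pincers at (148,235) and the last at (482,228). Next I'll measure the counter and charger.

```bash
python3 - <<'E'
from h import *
c=cap("top"); P=cloud(c); im=c["color"].astype(int)
hsv=cv2.cvtColor(c["color"],cv2.COLOR_BGR2HSV)
def rect(m,z,name,box):
    M=np.zeros(m.shape,np.uint8); x0,y0,x1,y1=box; M[y0:y1,x0:x1]=m[y0:y1,x0:x1]
    cs=max(cv2.findContours(M,0,1)[0],key=cv2.contourArea)
    W=plane(c,cs[:,0],z)[:,:2]; r=cv2.minAreaRect((W*1000).astype(np.float32)); print(name,r, cv2.boundingRect(cs))
    print("  depth z med",np.median(P[M>0][:,2]))
rect((hsv[...,1]<40)&(hsv[...,2]>130),.06,"cover",(185,195,262,265))
B=(185,195,262,265)
rect((P[...,2]>.045),.056,"box by depth",B)
rect((P[...,2]>.066)&(P[...,2]<.09),.075,"tab",B)
rect(hsv[...,2]<70,.02,"charger dark",(365,200,415,245))
m=(P[...,2]>.03); M=np.zeros(m.shape,np.uint8); M[200:245,365:415]=m[200:245,365:415]
for q in cv2.findContours(M,0,1)[0]:
    if len(q)>3: print("cheek",cv2.minAreaRect((plane(c,q[:,0],.046)[:,:2]*1000).astype(np.float32)))
crop=c["color"][190:270,180:420]; cv2.imwrite("pics/crop0.png",cv2.resize(crop,(800,267),interpolation=cv2.INTER_CUBIC))
E
```

```text
cover ((533.2733154296875, 214.4959259033203), (87.11860656738281, 109.0079345703125), 4.223302364349365) (199, 207, 46, 37)
  depth z med 0.061032186304061486
box by depth ((525.29638671875, 212.9820556640625), (139.76083374023438, 147.48126220703125), 5.079019546508789) (192, 199, 62, 61)
  depth z med 0.058468609977903374
tab ((480.8438415527344, 210.1000213623047), (14.247974395751953, 16.697349548339844), 0.26137930154800415) (217, 243, 8, 7)
  depth z med 0.07427092179453831
charger dark ((546.197998046875, -202.08438110351562), (75.61035919189453, 60.8608283996582), 83.15144348144531) (374, 211, 31, 26)
  depth z med 0.01462632878976966
cheek ((545.404296875, -227.8229217529297), (17.328821182250977, 48.36231231689453), 87.52046966552734)
cheek ((551.4746704101562, -173.4717254638672), (16.46257972717285, 47.25605773925781), 82.65021514892578)
```

View pics/crop0.png

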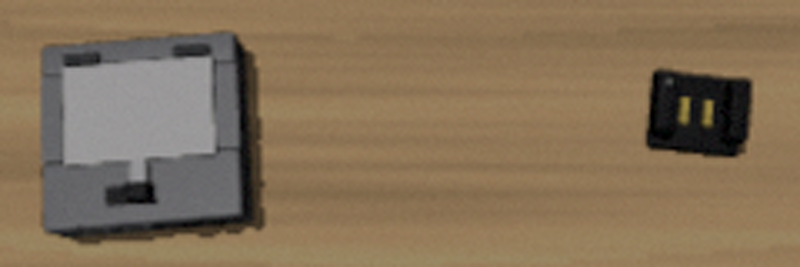

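The crop shows the tab at about (140,193), at the right (-y) end of its slot. The slot runs left (+y), so counter +x is about world +x at yaw +0.087. The charger centre is about (0.548,-0.201) at yaw -0.11. Both agree with the sizes given.

```bash
cat >> h.py <<'E'
def go(x,y,z,yaw=None):
    s=arm.state(); Rt=R.from_euler("xyz",s["tcp_rot"]).as_matrix()
    d=Rt.T@(np.array([x,y,z])-s["position"]); cy=s["tcp_rot"][2]
    t=0 if yaw is None else -((yaw-cy+np.pi)%(2*np.pi)-np.pi)
    print("shift",d.round(4),"turn",round(t,3),"pos",s["position"].round(4),s["tcp_rot"].round(3),"w",round(s["width"],4),"t",round(s["time_s"],2))
def C(x,y): # counter->world
    a=.087; return np.array([.539+x*np.cos(a)-y*np.sin(a),.2143+x*np.sin(a)+y*np.cos(a)])
def CH(x,y):
    a=-.11; return np.array([.548+x*np.cos(a)-y*np.sin(a),-.201+x*np.sin(a)+y*np.cos(a)])
E
python3 -c "
from h import *
p=C(-.060,0);print(p);go(*p,.12,np.pi+.087)"
```

```text
[0.47922693 0.20908658]
shift [-0.3638 -0.2993  0.111 ] turn -0.477 pos [0.2565 0.6242 0.2307] [-3.141 -0.     2.752] w 0.0854 t 0.15
```

Emit:
send_rows --rows '[[[1,-0.364,-0.299,0.05,-0.477],[1,-0.364,-0.299,0.05,-0.477],[1,-0.364,-0.299,0.05,-0.477],[1,-0.364,-0.299,0.05,-0.477],[1,-0.364,-0.299,0.05,-0.477],[1,-0.364,-0.299,0.05,-0.477],[1,-0.364,-0.299,0.05,-0.477],[1,-0.364,-0.299,0.05,-0.477],[1,-0.364,-0.299,0.111,-0.477],[1,-0.364,-0.299,0.111,-0.477],[1,-0.364,-0.299,0.111,-0.477]]]'

```text
time_s: 1.52
position: [0.4799, 0.21, 0.1221]
tcp_rot: [3.141, 0.001, -3.054]
contact_force: [-0.3, 0.6, -0.5]
width: 0.0859
grip_force: 0.0
```

```bash
python3 - <<'E'
from h import *
p=C(-.060,0);go(*p,.061,np.pi+.087)
c=cap("side"); cv2.imwrite("pics/s1.png",cv2.resize(c["color"][60:220,200:400],(750,600),interpolation=2))
E
```

```text
shift [ 0.0008 -0.0009  0.0611] turn 0.001 pos [0.4799 0.21   0.1221] [ 3.141e+00  1.000e-03 -3.054e+00] w 0.0859 t 1.52
```

View pics/s1.png

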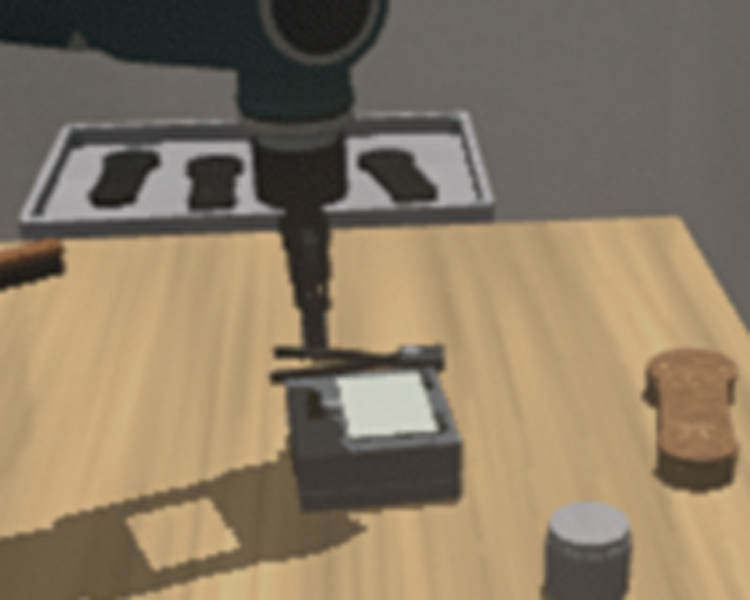

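The open fingers are centred above the latch tab, which is at about (318,400) in the crop. Next I go down, grip the tab and slide it.

Emit:
send_rows --rows '[[[1,0.0,0.0,0.03,0],[1,0.0,0.0,0.058,0],[1,0.0,0,0.058,0],[-1,0.0,0,0.058,0],[-1,0.0,0,0.058,0],[-1,0.0,0,0.058,0],[-1,0.0,0,0.058,0],[-1,0.0,0,0.058,0],[-1,0.0,0,0.058,0],[-1,0.0,0,0.058,0],[-1,0.0,0,0.058,0]]]' --force 20

```text
time_s: 2.95
position: [0.4798, 0.2096, 0.0628]
tcp_rot: [3.141, 0.001, -3.054]
contact_force: [-1.4, 0.6, 5.8]
width: 0.0153
grip_force: 23.6
```

Emit:
send_rows --rows '[[[-1,0,0.004,0,0],[-1,0,0.008,0,0],[-1,0,0.012,0,0],[-1,0,0.0155,0,0],[-1,0,0.0155,0,0],[-1,0,0.0155,0,0],[1,0,0.0155,0,0],[1,0,0.0155,0,0],[1,0,0.0155,0,0],[1,0,0.0155,0,0],[1,-0.01,0.0155,-0.06,0],[1,-0.01,0.0155,-0.12,0],[1,-0.01,0.0155,-0.17,0],[1,-0.01,0.0155,-0.17,0]]]'

```text
time_s: 4.7
position: [0.4893, 0.2262, 0.2367]
tcp_rot: [3.14, 0.006, -3.054]
contact_force: [-0.1, 0.1, -1.4]
width: 0.0852
grip_force: 0.0
```

```bash
python3 - <<'E'
from h import *
go(.54,.214,.2)
c=cap("side"); a=cv2.resize(c["color"][100:220,220:380],(400,300),interpolation=2)
d=cap("top"); b=cv2.resize(d["color"][170:290,150:310],(400,300),interpolation=2)
cv2.imwrite("pics/s2.png",np.hstack([a,b]))
E
```

```text
shift [-0.0492 -0.0167  0.037 ] turn 0 pos [0.4893 0.2262 0.2367] [ 3.14   0.006 -3.054] w 0.0852 t 4.7
```

View pics/s2.png

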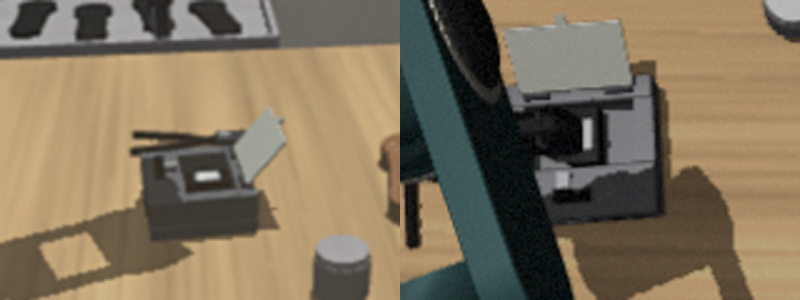

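The cover is standing open and the latch has slid. The pack's label shows at about (208,176) in the left half. I'll measure the pack from the side view's label.

```bash
python3 - <<'E'
from h import *
from h import C
for n,z in (("side",.05),("top",.05)):
    c=cap(n); g=c["color"].min(2); M=np.zeros(g.shape,np.uint8)
    b=(290,160,312,178) if n=="side" else (200,210,240,236)
    M[b[1]:b[3],b[0]:b[2]]=g[b[1]:b[3],b[0]:b[2]]>150
    q=max(cv2.findContours(M,0,1)[0],key=cv2.contourArea)
    r=cv2.minAreaRect((plane(c,q[:,0],z)[:,:2]*1000).astype(np.float32)); print(n,r,cv2.boundingRect(q))
    P=cloud(c); print(np.median(P[M>0],0))
    if n=="side":
        w=np.array(r[0])/1000-C(0,0); a=.087; print("counter frame",w@[np.cos(a),np.sin(a)],w@[-np.sin(a),np.cos(a)])
        # black pack top extent: height map at z in .045-.054
        S=(abs(P[...,2]-.05)<.004)&(abs(P[...,0]-.539)<.03)&(abs(P[...,1]-.214)<.04); Q=P[S]; print(len(Q),Q.min(0),Q.max(0),Q.mean(0))
p=C(0,0);go(*p,.10,np.pi+.087);print(p)
E
```

```text
side ((540.6378173828125, 212.48947143554688), (13.873947143554688, 26.489484786987305), 84.39818572998047) (299, 169, 9, 3)
[0.53782762 0.21429871 0.04999858]
counter frame 0.0014743056176520907 -0.0019459913689178498
100 [0.51138884 0.19338437 0.04609655] [0.56891108 0.24541907 0.05366603] [0.54054492 0.21086348 0.04916857]
top ((540.6480102539062, 209.91909790039062), (25.08186149597168, 2.4640464782714844), 3.371307611465454) (224, 218, 2, 11)
[0.54279331 0.20885609 0.05074247]
shift [-0.0502 -0.0157  0.1308] turn 0.0 pos [0.4878 0.2256 0.2309] [-3.141e+00 -2.000e-03 -3.054e+00] w 0.0854 t 4.9
[0.539  0.2143]
```

Emit:
send_rows --rows '[[[0.29,-0.051,-0.017,0.05,0],[0.29,-0.051,-0.017,0.1,0],[0.29,-0.051,-0.017,0.13,0],[0.29,-0.051,-0.017,0.13,0],[0.29,-0.051,-0.017,0.16,0],[0.29,-0.051,-0.017,0.185,0],[0.29,-0.051,-0.017,0.206,0],[0.29,-0.051,-0.017,0.206,0],[0.29,-0.051,-0.017,0.206,0],[-1,-0.051,-0.017,0.206,0],[-1,-0.051,-0.017,0.206,0],[-1,-0.051,-0.017,0.206,0],[-1,-0.051,-0.017,0.206,0],[-1,-0.051,-0.017,0.206,0],[-1,-0.051,-0.017,0.206,0]]]' --force 30

```text
time_s: 6.78
position: [0.5411, 0.2135, 0.0275]
tcp_rot: [3.141, 0.002, -3.054]
contact_force: [0.1, 0.1, 5.6]
width: 0.0334
grip_force: 30.9
```

Emit:
send_rows --rows '[[[-1,0,0,-0.02,0],[-1,0,0,-0.05,0],[-1,0,0,-0.09,0],[-1,0,0,-0.12,0],[-1,0.03,-0.05,-0.12,0],[-1,0.06,-0.1,-0.12,0.1],[-1,0.09,-0.16,-0.12,0.197],[-1,0.109,-0.205,-0.12,0.197],[-1,0.109,-0.205,-0.12,0.197],[-1,0.109,-0.205,-0.12,0.197],[-1,0.109,-0.205,-0.08,0.197],[-1,0.109,-0.205,-0.04,0.197],[-1,0.109,-0.205,-0.01,0.197],[-1,0.109,-0.205,-0.01,0.197]]]'

```text
time_s: 8.52
position: [0.4488, 0.0007, 0.0347]
tcp_rot: [-3.142, -0.004, 3.034]
contact_force: [-0.4, -0.7, -1.0]
width: 0.0332
grip_force: 30.6
```

```bash
python3 -c "
from h import *
go(.45,0,.0085,np.pi-.11)
c=cap('side'); cv2.imwrite('pics/s3.png',cv2.resize(c['color'][100:300,200:450],(750,600),interpolation=2))"
```

```text
shift [-0.0013 -0.0006  0.0262] turn 0.002 pos [0.4488 0.0007 0.0347] [-3.142 -0.004  3.034] w 0.0332 t 8.53
```

View pics/s3.png

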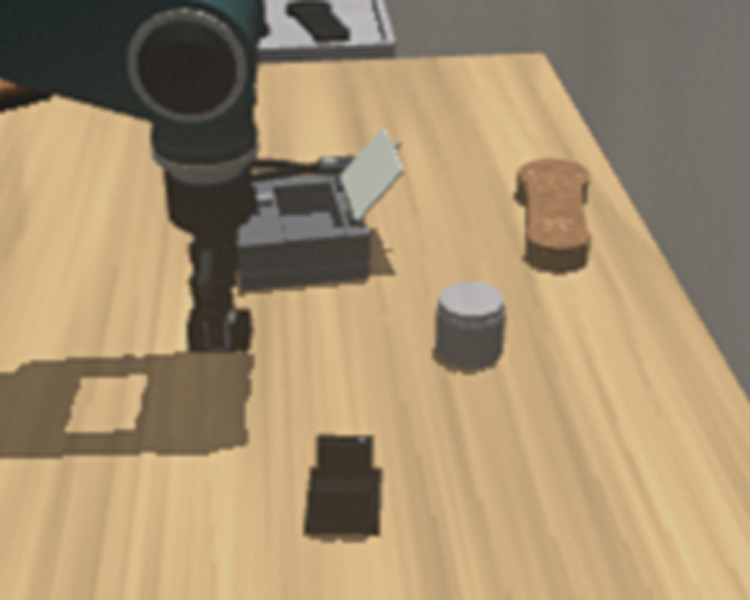

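Emit:
send_rows --rows '[[[-1,0,0,0.01,0],[-1,0,0,0.018,0],[-1,0,0,0.023,0],[-1,0,0,0.023,0],[-1,0,0,0.023,0]]]'

```text
time_s: 9.2
position: [0.4499, -0.0005, 0.0136]
tcp_rot: [3.142, 0.0, 3.032]
contact_force: [-0.6, 0.9, -1.6]
width: 0.0336
grip_force: 30.7
```

Emit:
send_rows --rows '[[[-1,0,0,0.002,0],[-1,0,0,0.004,0],[-1,0,0,0.005,0],[-1,0,0,0.005,0]]]'

```text
time_s: 9.7
position: [0.4497, -0.0004, 0.0082]
tcp_rot: [-3.142, -0.0, 3.032]
contact_force: [0.5, -0.3, -2.2]
width: 0.0334
grip_force: 30.7
```

Emit:
send_rows --rows '[[[-1,0,0,0.001,0],[-1,0,0,0.002,0],[-1,0,0,0.002,0],[-1,0,0,0.002,0]]]'

```text
time_s: 10.2
position: [0.4501, -0.0004, 0.0075]
tcp_rot: [-3.142, 0.0, 3.032]
contact_force: [-9.3, 0.7, 16.4]
width: 0.0336
grip_force: 32.9
```

Emit:
send_rows --rows '[[[1,0,0,0,0],[1,0,0,0,0],[1,0,0,0,0],[1,0,0,0,0],[1,0,0,-0.06,0],[1,0,0,-0.12,0],[1,0,0.06,-0.15,0.18],[1,0,0.12,-0.15,0.36],[1,0,0.18,-0.15,0.54],[1,0,0.2,-0.15,0.73],[1,0,0.2,-0.15,0.91],[1,0,0.2,-0.15,1.09],[1,0,0.2,-0.15,1.28],[1,0,0.2,-0.15,1.46],[1,0,0.2,-0.15,1.571],[1,0,0.2,-0.15,1.571],[1,0,0.2,-0.15,1.571]]]'

```text
time_s: 12.32
position: [0.4717, 0.1984, 0.1562]
tcp_rot: [-3.142, 0.0, 1.464]
contact_force: [0.2, 0.5, 0.4]
width: 0.0856
grip_force: 0.0
```

```bash
python3 - <<'E'
from h import *
c=cap("top"); P=cloud(c); Z=P[...,2]; print(arm.state()["position"])
near=(abs(P[...,0]-.45)<.06)&(abs(P[...,1])<.06)
m=((Z>.02)&(Z<.045)&near).astype(np.uint8)
for q in cv2.findContours(m,0,1)[0]:
    if len(q)>5: print("pack depth",cv2.minAreaRect((plane(c,q[:,0],.03)[:,:2]*1000).astype(np.float32)),cv2.boundingRect(q),np.median(Z[m>0]))
g=((c["color"].min(2)>140)&near).astype(np.uint8)
for q in cv2.findContours(g,0,1)[0]:
    if len(q)>5: print("label",cv2.minAreaRect((plane(c,q[:,0],.03)[:,:2]*1000).astype(np.float32)),cv2.boundingRect(q))
# charger again, unobstructed
m=((Z>.03)&(abs(P[...,0]-.548)<.06)&(abs(P[...,1]+.2)<.06)).astype(np.uint8)
for q in cv2.findContours(m,0,1)[0]: print("cheek",cv2.minAreaRect((plane(c,q[:,0],.046)[:,:2]*1000).astype(np.float32)))
hs=cv2.cvtColor(c["color"],cv2.COLOR_BGR2HSV); m=((hs[...,1]>110)&(hs[...,2]>110)&(Z<.03)&(abs(P[...,0]-.548)<.03)&(abs(P[...,1]+.2)<.03)).astype(np.uint8)
print("brass",[plane(c,q.reshape(-1,2).mean(0)[None],.012).round(4).tolist() for q in cv2.findContours(m,0,1)[0] if len(q)>3])
cv2.imwrite("pics/t4.png",cv2.resize(c["color"][180:300,240:440],(800,480),interpolation=2))
E
```

```text
[0.47166872 0.19836946 0.15627072]
pack depth ((449.39019775390625, -0.41063690185546875), (33.852882385253906, 57.55303955078125), 84.00675964355469) (302, 250, 16, 24) 0.03011954331975014
label ((449.094970703125, 0.7979507446289062), (26.92363166809082, 19.693143844604492), 0.3306059241294861) (305, 256, 9, 12)
cheek ((546.5271606445312, -227.8763427734375), (17.318845748901367, 46.11454391479492), 87.51932525634766)
cheek ((551.3104248046875, -173.45054626464844), (16.46257972717285, 47.58733367919922), 82.65021514892578)
brass [[[0.5493, -0.2108, 0.012]], [[0.5511, -0.1928, 0.012]]]
```

View pics/t4.png

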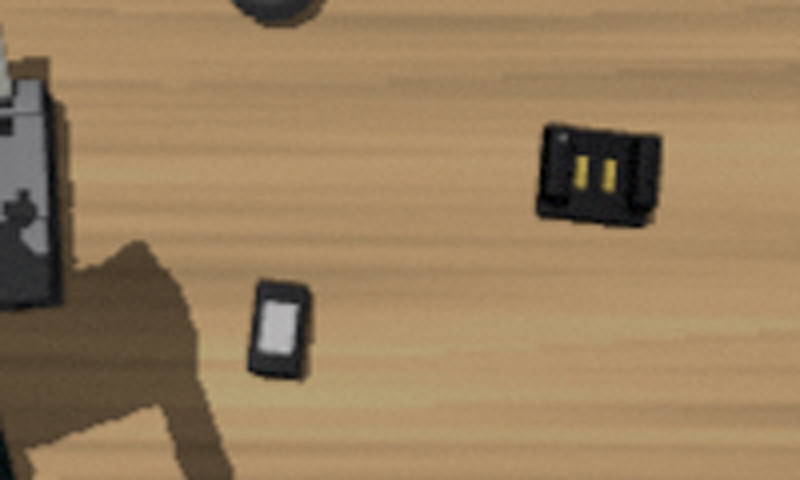

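The pack lies flat and released at (0.4495, 0.000), yaw -0.105; in the picture it is at (280,330), label up. The charger is at about (600,175), with its centre at (0.5495,-0.2015) and yaw about -0.10. Next I grip the pack by its ends.

Emit:
send_rows --rows '[[[1,-0.06,0,0,0],[1,-0.12,-0.001,0,0],[1,-0.18,-0.001,0,0],[1,-0.2,-0.001,0,0],[1,-0.2,-0.001,0.03,0],[1,-0.2,-0.001,0.07,0],[1,-0.2,-0.001,0.11,0],[1,-0.2,-0.001,0.14,0],[1,-0.2,-0.001,0.153,0],[1,-0.2,-0.001,0.153,0],[1,-0.2,-0.001,0.153,0],[-1,-0.2,-0.001,0.153,0],[-1,-0.2,-0.001,0.153,0],[-1,-0.2,-0.001,0.153,0],[-1,-0.2,-0.001,0.153,0],[-1,-0.2,-0.001,0.153,0],[-1,-0.2,-0.001,0.153,0]]]' --force 30

```text
time_s: 14.5
position: [0.4492, -0.0003, 0.0042]
tcp_rot: [3.14, -0.0, 1.461]
contact_force: [-1.7, -0.1, 6.9]
width: 0.0572
grip_force: 32.4
```

Emit:
send_rows --rows '[[[-1,0,0,-0.02,0],[-1,0,0,-0.06,0],[-1,0,0,-0.1,0],[-1,0,0,-0.1,0],[-1,-0.05,0.03,-0.1,0],[-1,-0.1,0.06,-0.1,0],[-1,-0.15,0.09,-0.1,0],[-1,-0.19,0.121,-0.1,0],[-1,-0.19,0.121,-0.1,0],[-1,-0.19,0.121,-0.08,0],[-1,-0.19,0.121,-0.06,0],[-1,-0.19,0.121,-0.053,0],[-1,-0.19,0.121,-0.053,0],[-1,-0.19,0.121,-0.053,0],[-1,-0.19,0.121,-0.053,0]]]'

```text
time_s: 16.38
position: [0.5484, -0.2025, 0.057]
tcp_rot: [3.141, 0.0, 1.461]
contact_force: [-0.3, -0.1, -2.2]
width: 0.0577
grip_force: 33.4
```

```bash
python3 - <<'E'
from h import *
go(.5495,-.2015,.0165,1.471)
a=cap("side"); a=cv2.resize(a["color"][210:290,270:370],(400,320),interpolation=2)
c=cap("top"); b=cv2.resize(c["color"][180:260,340:440],(400,320),interpolation=2)
cv2.imwrite("pics/s5.png",np.hstack([a,b]))
E
```

```text
shift [0.0011 0.0009 0.0405] turn -0.01 pos [ 0.5484 -0.2025  0.057 ] [3.141 0.    1.461] w 0.0577 t 16.38
```

View pics/s5.png

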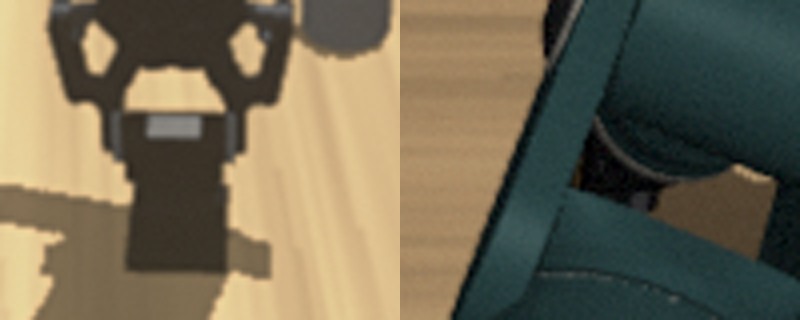

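The side view shows the pack held level between the fingers and centred over the charger along its length. I'll lower it gently and watch the force.

Emit:
send_rows --rows '[[[-1,0.001,0.001,0.0,-0.01],[-1,0.001,0.001,0.0,-0.01],[-1,0.001,0.001,0.006,-0.01],[-1,0.001,0.001,0.012,-0.01],[-1,0.001,0.001,0.015,-0.01],[-1,0.001,0.001,0.018,-0.01],[-1,0.001,0.001,0.018,-0.01]]]'

```text
time_s: 17.35
position: [0.5491, -0.2015, 0.0381]
tcp_rot: [-3.141, -0.0, 1.471]
contact_force: [0.2, -0.1, -2.1]
width: 0.0575
grip_force: 33.4
```

No contact with the pack's underside about 11 mm below the cheek tops, so it is between the cheeks. I'll keep lowering.

Emit:
send_rows --rows '[[[-1,0,0,0.006,0],[-1,0,0,0.012,0],[-1,0,0,0.017,0],[-1,0,0,0.019,0],[-1,0,0,0.02,0],[-1,0,0,0.02,0]]]'

```text
time_s: 18.1
position: [0.5493, -0.2016, 0.0184]
tcp_rot: [3.142, 0.0, 1.471]
contact_force: [-0.1, 1.2, -1.0]
width: 0.0575
grip_force: 33.4
```

Emit:
send_rows --rows '[[[-1,0,0,0.001,0],[-1,0,0,0.002,0],[-1,0,0,0.003,0],[-1,0,0,0.003,0],[-1,0,0,0.003,0]]]'

```text
time_s: 18.73
position: [0.5494, -0.2017, 0.0162]
tcp_rot: [3.141, 0.0, 1.471]
contact_force: [-5.6, 1.6, 8.9]
width: 0.0572
grip_force: 34.8
```

Floor contact at the expected height. I'll let go, rise and move clear.

Emit:
send_rows --rows '[[[1,0,0,0,0],[1,0,0,0,0],[1,0,0,0,0],[1,0,0,0,0],[1,0,0,-0.05,0],[1,0,0,-0.1,0],[1,0,0,-0.15,0],[1,0.06,0,-0.2,0],[1,0.12,0,-0.2,0],[1,0.18,0,-0.2,0],[1,0.2,0,-0.2,0],[1,0.2,0,-0.2,0],[1,0.2,0,-0.2,0]]]'

```text
time_s: 20.35
position: [0.5692, -0.0031, 0.2152]
tcp_rot: [-3.142, 0.0, 1.471]
contact_force: [-0.7, -0.6, -0.4]
width: 0.0857
grip_force: 0.0
```

```bash
python3 - <<'E'
from h import *
c=cap("top"); P=cloud(c); Z=P[...,2]; near=(abs(P[...,0]-.549)<.06)&(abs(P[...,1]+.2)<.06)
g=((c["color"].min(2)>130)&near).astype(np.uint8)
for q in cv2.findContours(g,0,1)[0]:
    if len(q)>5: print("label",cv2.minAreaRect((plane(c,q[:,0],.042)[:,:2]*1000).astype(np.float32)),np.median(Z[g>0]))
b=cv2.resize(c["color"][180:260,340:440],(400,320),interpolation=2)
a=cap("side"); a=cv2.resize(a["color"][120:300,250:450],(400,320),interpolation=2)
cv2.imwrite("pics/s6.png",np.hstack([a,b])); print(arm.state()["contact_force"],arm.state()["position"])
E
```

```text
label ((550.5796508789062, -201.54190063476562), (17.453161239624023, 27.992595672607422), 88.09878540039062) 0.04260114483188904
[-0.04768589 -0.46611921 -0.54842412] [ 0.56914825 -0.0035239   0.215206  ]
```

View pics/s6.png

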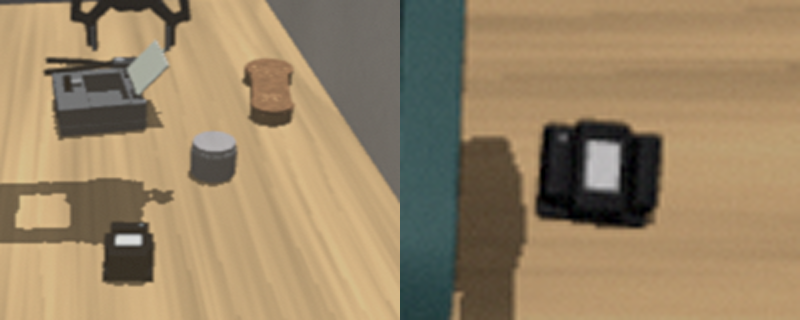

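The pack sits centred between the cheeks, label up at (602,165) in the right half. Its top is at 42.6 mm, so it is seated. The cover stands open at (150,70) and the other things are where they were.

```bash
python3 -c "
from rig import job
print(job.hand_in())"
```

```text
the job is handed in; nothing more can be done
None
```

I've handed the job in: the pack is seated label up and centred in the charger, the counter's cover stands open, and the other things are undisturbed, as far as the cameras show; no verdict came back.

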